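Stopper a flask and clamp it

TASK

Set the orange stopper into the neck of the flask on the stand and press it until it is fully home, its head sitting flush on the glass rim: the seat inside the neck gives way stiffly, so feel for the hard stop. Only then swing the open clamp arm over and push it fully shut above the stopper, and let go. Leave the vial, the weight and the small beaker where they stand.

Things in the scene. Friction and masses are not known exactly. Their poses are not given: they have to be found in the camera images.
- stand: Fixed closing stand: aluminium base plate 190 x 110 x 10 mm carrying a glass conical flask (foot 84 mm wide, straight neck 37.6 mm outside, rim 95 mm above the worktop) and, behind it, a grey hinge post 142 mm high for the clamp. Origin on the worktop under the flask's axis; z up, own +x points from the flask to the hinge post, own y runs along the hinge. The plate reaches from 60 mm before the flask's axis to 130 mm behind it. Its yaw varies.
- flask_mouth (a point): Centre of the flask's mouth, level with the rim, 95 mm above the worktop; straight bore 29.6 mm wide. In it a black rubber seat stands 11 to 15 mm (unknown) below the rim; it slides down against about 8 N while moving (less when you pause) and stays. The stopper's foot rests on it, so the stopper first stands 5 to 9 mm proud; home is a hard stop, its shoulder on the rim.
- stopper: Orange tapered stopper, loose, about 40 g, standing on its narrow end. Plug 20 mm long, 20 mm across at the foot, 25.6 mm just below the head; head a plain cylinder 37 mm across and 26 mm high, 46 mm in all. Origin at the centre of the plug's foot, z up along its axis. Grasp it by the head, with the fingertips no lower than the shoulder, as the neck is as wide as the head.
- stopper_shoulder (a point): Centre of the underside of the stopper's head, 20 mm above its foot; home when level with the flask's rim.
- clamp (a joint): Angle of the clamp arm: 0 is shut (level over the flask), it grows as the arm rises; pi/2 is upright, it starts leaning back away from the flask at 1.8 to 2.0 (stop at 2.15). A stiff hinge (0.14 N m friction): it stays where it is left. Steel arm 20 mm wide and 8 mm thick from the hinge, ending in a red tab; a 4 mm rubber pad under it clears a seated stopper by 1.5 mm when shut.
- clamp_hinge (a point): On the hinge axis, mid-width, 130.5 mm above the worktop and 95 mm from the flask's axis along the stand's +x. From here the shut arm reaches 136 mm to the stand's -x, over and past the flask.
- clamp_tab (a point): Centre of the upper (outer) face of the red tab at the end of the clamp arm, 120 mm from the hinge and 6 mm off the arm's middle plane. The tab is 32 mm long, 36 mm wide, 12 mm thick; with the arm upright this face looks away from the flask.
- vial: Glass vial with black cap, 24 mm wide and 56 mm high, loose; leave alone. Origin under its centre.
- weight: Brass-coloured knob weight, 25 mm wide and 30 mm high, loose; leave alone. Origin under its centre.
- beaker: Small clear beaker, 53 mm wide and 60 mm high, loose; leave alone. Origin under its centre.
Things that resemble listed ones, but are neither listed nor needed, are in the scene too. There is more than one size of the stopper; the one meant has the size given above.

How it is judged (in metres and radians):
On the way, in this order (a step that is already met when the one before it is completed fails the run):
1. the stopper is fully home in the flask's neck while the clamp still stands open (z of stopper_shoulder in the frame of flask_mouth between -0.004 and 0.002 m and horizontal distance between stopper_shoulder and flask_mouth below 0.004 m and angle between stopper's own z axis and vertical below 0.08 rad and value of joint clamp above 1 rad), for 0.2 s.
2. the clamp is shut over the seated stopper (z of stopper_shoulder in the frame of flask_mouth between -0.004 and 0.002 m and horizontal distance between stopper_shoulder and flask_mouth below 0.004 m and angle between stopper's own z axis and vertical below 0.08 rad and value of joint clamp below 0.05 rad), for 0.2 s.
At the end, for the whole second after the job is handed in: The stopper is in the flask's neck with its shoulder within 2 mm of the rim, within 4 mm of the bore's centre and upright within 0.08 rad, at rest; the clamp is shut (angle below 0.05 rad); the vial, weight and beaker stand within 30 mm of where they were, upright within 0.4 rad (all of step 2 and linear speed of stopper below 0.02 m/s and not (distance of any of vial, weight, beaker from where it was at the start of the episode above 0.03 m or angle between any of vial, weight, beaker's own z axis and vertical above 0.4 rad)); the robot touches nothing.
It fails at once if the clamp is brought down (below 1.0 rad) while the stopper is not fully home (value of joint clamp below 1 rad and not (z of stopper_shoulder in the frame of flask_mouth between -0.004 and 0.002 m and horizontal distance between stopper_shoulder and flask_mouth below 0.004 m and angle between stopper's own z axis and vertical below 0.08 rad)).
It fails at once if the vial, the weight or the beaker is moved more than 30 mm or tipped (distance of any of vial, weight, beaker from where it was at the start of the episode above 0.03 m or angle between any of vial, weight, beaker's own z axis and vertical above 0.4 rad).
It also fails if it takes over 64 s, if anything falls off the work surface, if the arm or the gripper's body presses on something with over 40 N, if the wrist force passes 120 N, or if a joint passes its speed limit or range.

ROBOT

A 6-joint arm with a two-finger parallel gripper is mounted at the origin on a cart in front of the work surface, level with it; the furniture and walls round the work are solid. World frame = base frame: x ahead of the robot, y to its left, z up, the work surface at z = 0. Lengths are in mm, angles in rad, forces in N, time in s.
With the tool pointing down it reaches from about 275 to 750 mm from the base axis. Payload 10.2 kg.
Tool frame: the origin (TCP) lies where the fingers leave the gripper's body, on its centre line; the fingertips stand 73 mm ahead of it and the grasp point (between the pads) lies 54 mm ahead of it; z points along the fingers, y is the line along which they close (so a half turn about z gives the same grasp; the last joint's range is limited). The gripper opens to 85 mm and grips with 20 to 120 N. Pads are 22 mm wide; open, the fingers measure 114 mm over their backs; the gripper's body (76 mm by 85 mm) begins 54 mm behind the grasp point. The pads swing forward as they close: fully open they stand 13 mm farther back than shut.
Start: joints at [-0.223, 0.313, 1.498, -0, 1.331, -0.223], TCP at [525.006, -0.014, 303.894] pointing down, gripper open.
Joint ranges: [-2.94, 2.94], [-0.97, 2.17], [0.19, 2.56], [-1.23, 4.37], [0.02, 3.11], [-2.88, 2.88]. Speed limits (rad/s): [2.39, 2.39, 3.01, 3.14, 3.14, 3.14].

INTERFACE

Orientations are given as a unit quaternion [w, x, y, z].
In Python, from rig import ctrl gives the robot as it stands.
- The arm moves only by the shell command python3 -m creep 'ROWS' [OPENING] [FORCE]. ROWS is JSON, a list that holds one entry, the list of rows, each a list of 6 numbers: the shift along the world's x, y, z in units of 25 mm (1.0 is 25 mm), then the turn, a rotation vector about the world's x, y, z in units of 5 degrees (1.0 is 5 degrees). In form: [[[x, y, z, ax, ay, az], ...]]. A call has 1 to 20 rows; each row is the pose to reach, as a shift and turn from the pose commanded when the call began; what a row does not reach only later rows make up. A row lasts 1/12 s, in which the tool goes at most 41.7 mm and 7.16 degrees, less where a joint would pass 70% of its speed; a pose out of reach is approached as far as the arm can. A call with a gripper value outside its range is refused whole. OPENING is the finger opening in mm, from 0 to 85.4, set as the call begins (- or left out, the last holds). The fingers move at their own pace and stop on an object; FORCE is the grip in N (left out, the last holds). Time passes only in rows, so rows that repeat a pose let the fingers close. It gives the time, the measured TCP pose, the force, the opening and the grip force at its end, in the units of the state.
- ctrl.sense(): the state, without advancing time (a new reading comes with each control period).
- ctrl.capture(name): name is "scene" or "side" or "wrist"; returns a dict with "image" (400x640x3 uint8, red, green, blue), "fx", "fy", "cx", "cy" (pixels), "k1" (the pictures are not rectified: a ray, as slopes to the right and down, at radius r is drawn at 1 + k1 r^2 times it, then the intrinsics apply), "R" (3x3) and "t" (3): a world point X has camera coordinates R X + t. Camera axes: x right, y down, z forward; pixel columns grow to the right and rows downward; lengths in mm; the calibration is good to about 2 mm. A picture is of the moment at which its call begins. There is no depth.
- ctrl.finish_job(): hands the job in; it is judged then, once.
The state is a dict: "time_s": time; "joints": joint angles; "dq": joint speeds; "tau": joint torques, N m; "eef_pos": TCP position; "ee_rot": TCP orientation; "force": force on the tool from outside, world axes, zero at the start; "wrist_torque": the same for the moment, N m; "grip_width": opening from 0.0 (shut) to 1.0 (fully open); "grip_force": force on a finger pad.
Only numpy, scipy, OpenCV 4.12 (cv2) and the standard library are available. Lean on these libraries where they do the work, as an engineer would, in place of code of your own. Each camera call takes 0.05 s, during which the arm holds its last target. There are 200 camera calls.

## Working session

There is one attempt and no reset: what is moved stays moved. The work goes in short steps, Python scripts to look and compute and a shell command to move; the robot and the scene stay as the last step left them, time stands still between calls to the robot, and variables do not carry over. Pictures are saved under pics/ and viewed, at most 10 in all, crops included, and the job is handed in when it is done.

```bash
ls; mkdir -p pics
cat > h.py <<'E'
import numpy as np, cv2, pickle
from rig import ctrl
def snap(cam,fn):
    c=ctrl.capture(cam); pickle.dump(c,open(f'pics/{fn}.pkl','wb')); cv2.imwrite(f'pics/{fn}.png',np.ascontiguousarray(c['image'][:,:,::-1])); return c
def load(fn): return pickle.load(open(f'pics/{fn}.pkl','rb'))
def ray(c,u,v):
    d=np.array([(u-c['cx'])/c['fx'],(v-c['cy'])/c['fy']]); s=d.copy()
    for _ in range(20): s=d/(1+c['k1']*(s@s))
    R=np.array(c['R']); return -R.T@np.array(c['t']), R.T@np.array([s[0],s[1],1])
def atz(c,u,v,z):
    o,d=ray(c,u,v); return o+d*(z-o[2])/d[2]
def proj(c,X):
    p=np.array(c['R'])@np.array(X,float)+np.array(c['t']); s=p[:2]/p[2]; s=s*(1+c['k1']*(s@s))
    return np.array([c['fx']*s[0]+c['cx'],c['fy']*s[1]+c['cy']])
def tri(*rs):
    A=0;b=0
    for o,d in rs:
        d=d/np.linalg.norm(d);P=np.eye(3)-np.outer(d,d);A=A+P;b=b+P@o
    return np.linalg.solve(A,b)
E
python3 - <<'E'
from h import *
a=snap('scene','s1');b=snap('side','d1')
for c in(a,b): print(-np.array(c['R']).T@np.array(c['t']),c['fx'],c['k1'])
E
```

```text
pics
[-184.80257368 -647.66199225  831.88023878] 475.8155653987111 -0.08261089566493217
[  59.0909478  -975.80691996  626.5009711 ] 366.17645579784335 -0.05105766985043257
```

View pics/s1.png

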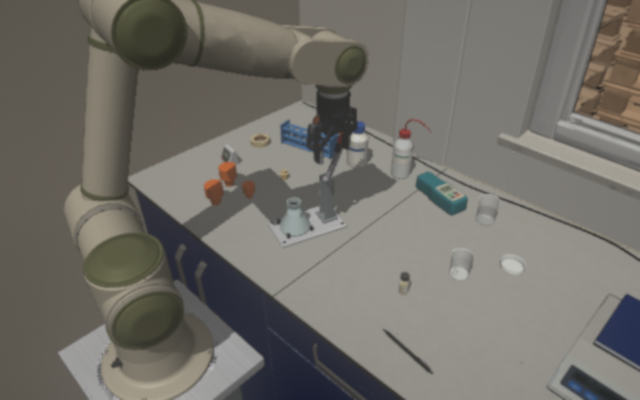

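View pics/d1.png

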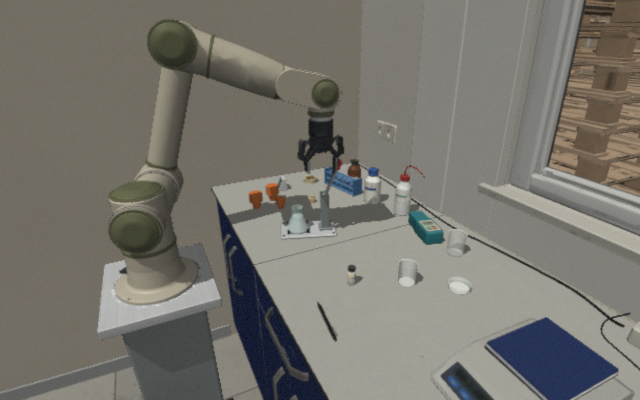

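Scene: candidates for the stopper are three orange ones at (213,190), (228,173) and (248,188), seen from the side at (256,198), (272,191) and (281,201). The flask mouth is at about (294,203) and the post at about (328,190).

Run:
```python
from h import *
a=load('s1');b=load('d1')
ia=cv2.resize(a['image'][135:250,195:355],None,fx=5,fy=5,interpolation=cv2.INTER_CUBIC)[:, :800]
ib=cv2.resize(b['image'][180:240,240:350],None,fx=5,fy=5,interpolation=cv2.INTER_CUBIC)
cv2.imwrite('pics/c1.png',np.ascontiguousarray(ia[:,:,::-1]))
ims=[ia]
for c in (a,b):
    h=cv2.cvtColor(c['image'],cv2.COLOR_RGB2HSV)
    m=((h[...,0]<13)&(h[...,1]>150)&(h[...,2]>90)).astype(np.uint8); m[:150]=0;m[260:]=0
    n,l,s,ce=cv2.connectedComponentsWithStats(m)
    for i in range(1,n):
        if s[i,4]>20: print(s[i],ce[i].round(1),atz(c,*ce[i],28).round())
print('mouth',atz(a,294,203,95),atz(b,297,208,95))
```

```text
[220 163  14  17 132] [225.7 169. ] [501. 425.  28.]
[205 181  13   8  63] [210.3 184. ] [420. 393.  28.]
[401 175   8   6  38] [404.4 177.3] [1082.  280.   28.]
[266 184  18  25 208] [274.6 194.1] [484. 368.  28.]
[250 191  11  18 149] [255.5 198.3] [401. 363.  28.]
mouth [467.26534824  77.77798319  95.        ] [465.39360795  69.59926796  95.        ]
```

View pics/c1.png

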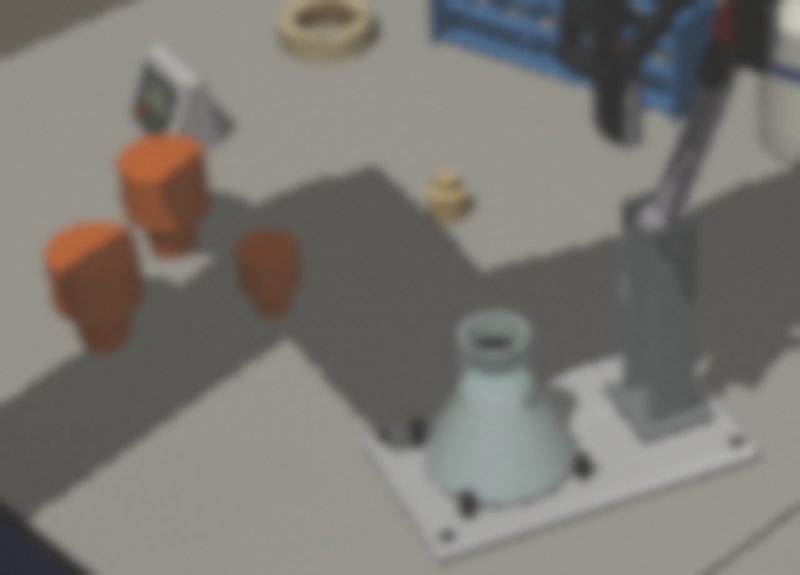

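Run:
```python
from h import *
a=load('s1')
def P(x,y): return 195+(x-2)/5,135+(y-2)/5
for n,foot,l,r,top in [('L',(104,346),46,143,(93,240)),('M',(174,252),118,210,(162,152)),('S',(273,312),236,300,(268,245))]:
    F=atz(a,*P(*foot),0); R=np.array(a['R']); dep=(R@F+a['t'])[2]
    print(n,F.round(1),dep.round(),'width',(r-l)/5*dep/a['fx'])
    for h in(36,46,56,66): print(h,(np.array(proj(a,F+[0,0,h]))-[195,135])*5)
M=atz(a,*P(494,335),95);print('mouth',M,72/5*(R@M+a['t'])[2]/a['fx'])
for n,q in dict(c1=(443,562),c2=(758,455),c3=(367,440)).items(): print(n,atz(a,*P(*q),10))
print('posttop',atz(a,*P(662,205),142))
b=load('d1')
i=cv2.resize(b['image'][170:245,240:360],None,fx=6.5,fy=6.5,interpolation=cv2.INTER_CUBIC)
cv2.imwrite('pics/c2.png',np.ascontiguousarray(i[:,:,::-1]))
```

```text
L [391.8 334.8   0. ] 1376.0 width 56.085082478251614
36 [ 93.39475014 293.87726584]
46 [ 90.96413401 279.67566412]
56 [ 88.51574822 265.3504491 ]
66 [ 86.04945266 250.90027246]
M [478.5 381.5   0. ] 1452.0 width 56.1525075689468
36 [164.93731158 201.12903595]
46 [162.94474555 187.29971643]
56 [160.938651   173.35786181]
66 [158.91893336 159.30234238]
S [480.7 288.9   0. ] 1402.0 width 37.71012197356314
36 [265.13754946 260.19359356]
46 [263.48207713 246.08694182]
56 [261.81468618 231.85986632]
66 [260.13528356 217.51107959]
mouth [470.33013716  83.2271081   95.        ] 37.071146579103385
c1 [395.15714323  47.01283904  10.        ]
c2 [569.21454197 -13.64407333  10.        ]
c3 [433.08817985 149.07757376  10.        ]
posttop [566.04008571  54.45677183 142.        ]
```

View pics/c2.png

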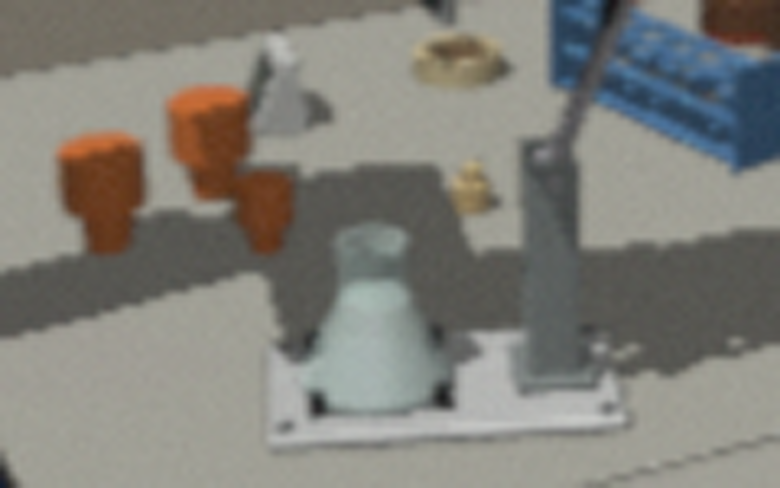

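Side crop shows S at (265,250) in front of M; its width of 37.7 mm and height of 46 mm match the description, so the shaded small stopper S is the one. L and M are about 56 mm wide.

Run:
```python
from h import *
from scipy.spatial.transform import Rotation as Ro
b=load('d1');a=load('s1')
Q=lambda x,y:(240+(x-3)/6.5,170+(y-3)/6.5)
print('S foot',atz(b,*Q(265,249),0),'S top',atz(b,*Q(267,178),46))
print('mouth',atz(b,*Q(371,238),95)); print('corners',atz(b,*Q(270,447),0),atz(b,*Q(627,426),0))
print('weight',atz(a,195+447/5,135+200/5,15),atz(b,*Q(472,192),15))
s=ctrl.sense();q=s['ee_rot'];print(s['time_s'],s['eef_pos'],q,Ro.from_quat([*q[1:],q[0]]).as_matrix().round(2))
c=snap('wrist','w0');print(-np.array(c['R']).T@np.array(c['t']))
```

```text
S foot [478.93603872 288.22869501   0.        ] S top [483.71123363 290.16227765  46.        ]
mouth [469.80426135  83.82955128  95.        ]
corners [398.56274803  58.81911198   0.        ] [ 5.75315896e+02 -5.61122079e+00 -1.13686838e-13]
weight [616.61136226 281.81767684  15.        ] [614.35693852 277.56604115  15.        ]
0.1 [5.24853446e+02 9.50532210e-03 3.03382011e+02] [-5.10222610e-04  7.07101143e-01  7.07112164e-01 -3.15350362e-04] [[-0.  1. -0.]
 [ 1.  0.  0.]
 [ 0. -0. -1.]]
[525.21397724  82.71828056 372.57852308]
```

```bash
python3 -m creep '[[[-1.6,0,0.6,0,0,0],[-3.2,0,1.2,0,0,0],[-4.4,0,1.2,0,0,0],[-4.4,1.6,1.2,0,0,0],[-4.4,3.2,1.2,0,0,0],[-4.2,4.8,1.2,0,0,0],[-3.6,6.4,1,0,0,0],[-3,8,0,0,0,0],[-2.4,9.6,-1.4,0,0,0],[-1.8,11,-2.6,0,0,0],[-1.72,11.56,-3.4,0,0,0],[-1.72,11.56,-3.4,0,0,0],[-1.72,11.56,-3.4,0,0,0],[-1.72,11.56,-3.4,0,0,0]]]' 60; python3 -c "
from h import *
print(ctrl.sense()['eef_pos'],ctrl.sense()['joints']);snap('wrist','w1')"
```

```text
time_s: 1.32
eef_pos: [482.0, 288.6, 219.2]
ee_rot: [0.0, 0.707, 0.707, -0.0]
force: [0.2, -0.6, -0.1]
grip_width: 0.702
grip_force: 0.0
[481.9960418  288.64707811 219.20635201] [ 3.31162333e-01  4.70033692e-01  1.50070885e+00 -3.20279817e-04
  1.17124113e+00  3.30829937e-01]
```

View pics/w1.png

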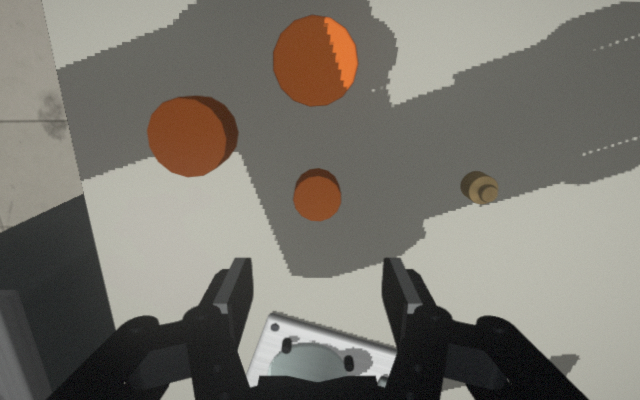

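Wrist view: S's head is centred at (317,195) and about 48 px wide, with L at (190,136) and M at (315,60) beyond it.

```bash
python3 -c "
from h import *
c=load('w1');print(atz(c,317,195,46),atz(c,341,195,46)-atz(c,293,195,46),atz(c,317,60,66),atz(c,190,136,66))"
```

```text
[482.37603082 293.30417656  46.        ] [3.60031796e+01 1.28976840e-02 0.00000000e+00] [482.32404355 386.05501369  66.        ] [399.52906808 340.15085341  66.        ]
```

```bash
python3 -m creep '[[[0,0.14,-1.2,0,0,0],[0,0.14,-2.4,0,0,0],[0,0.14,-3.6,0,0,0],[0,0.14,-4.5,0,0,0],[0,0.14,-4.93,0,0,0],[0,0.14,-4.93,0,0,0],[0,0.14,-4.93,0,0,0]]]' 60; python3 -m creep '[[[0,0,0,0,0,0],[0,0,0,0,0,0],[0,0,0,0,0,0],[0,0,0,0,0,0],[0,0,0,0,0,0],[0,0,0,0,0,0],[0,0,0,0,0,0],[0,0,0,0,0,0]]]' 0 60
```

```text
time_s: 1.95
eef_pos: [482.8, 292.2, 97.4]
ee_rot: [0.001, 0.707, 0.707, 0.001]
force: [0.2, -0.7, 0.0]
grip_width: 0.703
grip_force: 0.0
time_s: 2.62
eef_pos: [482.8, 292.7, 97.8]
ee_rot: [0.001, 0.707, 0.707, 0.001]
force: [-1.8, -0.7, 6.8]
grip_width: 0.409
grip_force: 58.9
```

```bash
python3 -m creep '[[[0,0,1,0,0,0],[0,0,2.4,0,0,0],[0,0,4,0,0,0],[-0.1,-0.6,5.2,0,0,0],[-0.2,-2,5.2,0,0,0],[-0.3,-3.5,5.2,0,0,0],[-0.4,-5,5.2,0,0,0],[-0.5,-6.4,5.2,0,0,0],[-0.51,-7.6,5.2,0,0,0],[-0.51,-8.36,5.2,0,0,0],[-0.51,-8.36,5.2,0,0,0],[-0.51,-8.36,5.2,0,0,0],[-0.51,-8.36,5.2,0,0,0]]]'; python3 -c "
from h import *
w=snap('wrist','w2');a=snap('scene','s2');b=snap('side','d2')
f=lambda c,x,y,w,h,s:cv2.resize(c['image'][y:y+h,x:x+w],None,fx=s,fy=s,interpolation=cv2.INTER_CUBIC)
A=f(a,264,150,80,75,5);B=f(b,264,160,80,75,5);W=f(w,200,200,240,200,10/3)[:225*2]
im=np.vstack([np.hstack([A,B]),cv2.resize(w['image'][200:400,100:540],(800,225*800//800))[:225]])
cv2.imwrite('pics/m2.png',np.ascontiguousarray(im[:,:,::-1]));print(im.shape)"
```

```text
time_s: 3.7
eef_pos: [469.3, 84.0, 226.2]
ee_rot: [0.0, 0.707, 0.707, 0.0]
force: [-0.3, 0.4, -1.0]
grip_width: 0.41
grip_force: 60.1
(600, 800, 3)
```

View pics/m2.png

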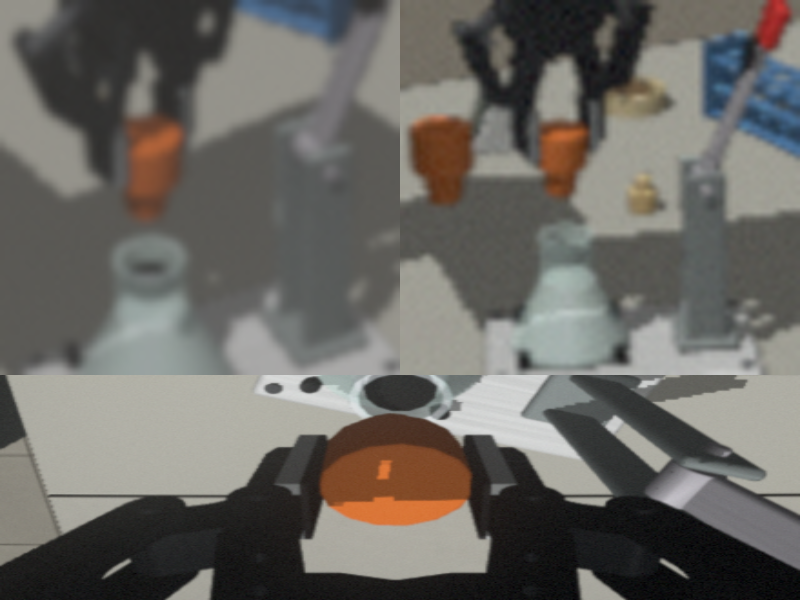

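Mosaic: the stopper hangs upright in the grip just above the mouth in both views. The rim in the wrist view is at about column 321 and the head at about 318. I'll take a closer crop with overlays.

```bash
python3 -c "
from h import *
w=load('w2');k=4
im=cv2.resize(w['image'][160:300,230:410],None,fx=k,fy=k,interpolation=cv2.INTER_CUBIC)
def circ(x,y,z,r,col):
    t=np.linspace(0,2*np.pi,90);p=np.array([proj(w,[x+r*np.cos(s),y+r*np.sin(s),z]) for s in t])
    print((x,y,z,r),p.min(0).round(1),p.max(0).round(1))
    cv2.polylines(im,[np.round((p-[230,160]+.5)*k).astype(int)],True,col,1)
circ(470,83.5,95,18.8,(0,255,0));circ(470,83.5,95,14.8,(0,255,0));circ(469.3,84,174.5,18.5,(255,0,255))
cv2.imwrite('pics/m3.png',np.ascontiguousarray(im[:,:,::-1]))"
```

```text
(470, 83.5, 95, 18.8) [287.8 195. ] [346.7 249.6]
(470, 83.5, 95, 14.8) [294.1 201.1] [340.5 244.1]
(469.3, 84, 174.5, 18.5) [271.5 255.7] [360.5 331.7]
```

View pics/m3.png

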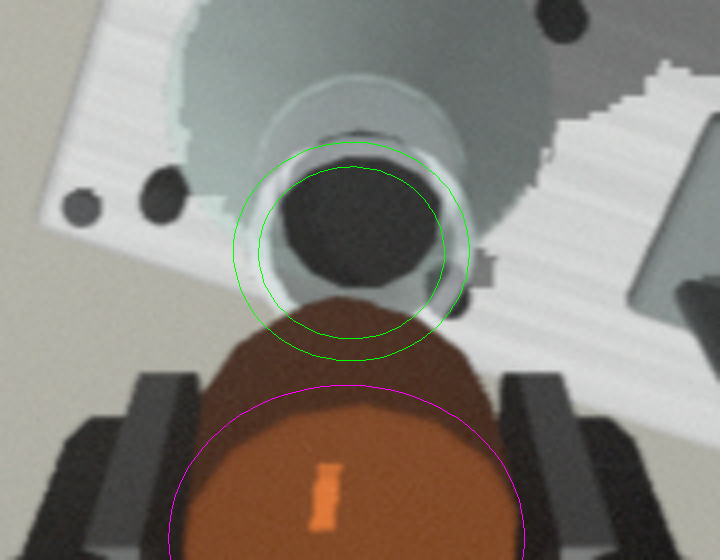

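Run:
```python
from h import *
from scipy.optimize import least_squares as ls
a=load('s2');b=load('d2');w=load('w2')
print('fx',w['fx'],'wcam',-np.array(w['R']).T@np.array(w['t']))
for n,X in dict(mouth=[470,83.5,95],foot=[469.3,84,128.5],htop=[469.3,84,174.5]).items(): print(n,[proj(c,X).round(1) for c in(a,b,w)])
def px(c,h):return h
# orange mask extents per row in both far cameras
for c,(x0,x1,y0,y1) in((a,(284,306,168,200)),(b,(286,306,178,204))):
    i=cv2.cvtColor(c['image'],cv2.COLOR_RGB2HSV)[y0:y1,x0:x1]
    m=(i[...,0]<14)&(i[...,1]>110)&(i[...,2]>45)
    print([(y0+r,x0+int(np.where(m[r])[0].min()),x0+int(np.where(m[r])[0].max())) for r in range(m.shape[0]) if m[r].any()])
```

```text
fx 339.47330677462213 wcam [469.48896092 166.74609928 295.34736927]
mouth [array([293.2, 201.6]), array([296.7, 206.2]), array([317.3, 223.1])]
foot [array([292.4, 191.1]), array([296.1, 197.2]), array([316.1, 245.9])]
htop [array([291.6, 176. ]), array([295.5, 184.6]), array([316. , 295.4])]
[(173, 295, 296), (174, 292, 298), (175, 290, 299), (176, 290, 299), (177, 290, 299), (178, 290, 299), (179, 290, 299), (180, 290, 299), (181, 290, 298), (182, 290, 298), (183, 290, 298), (184, 290, 298), (185, 290, 298), (186, 290, 298), (187, 290, 297), (188, 290, 296), (189, 290, 296), (190, 291, 295), (191, 291, 295), (192, 291, 294), (193, 292, 293)]
[(184, 300, 300), (185, 292, 301), (186, 292, 301), (187, 292, 301), (188, 292, 301), (189, 292, 301), (190, 292, 300), (191, 292, 300), (192, 292, 300), (193, 292, 299), (194, 293, 298), (195, 293, 298), (196, 293, 298), (197, 293, 298), (198, 294, 297)]
```

```bash
python3 -m creep '[[[0.08,0.09,-0.3,0,0,0],[0.08,0.09,-0.7,0,0,0],[0.08,0.09,-1.1,0,0,0],[0.08,0.09,-1.3,0,0,0],[0.08,0.09,-1.5,0,0,0],[0.08,0.09,-1.6,0,0,0],[0.08,0.09,-1.6,0,0,0]]]' - 80; python3 -c "
from h import *
print(ctrl.sense()['wrist_torque'])
a=snap('scene','s3');b=snap('side','d3');w=snap('wrist','w3')
f=lambda c,x,y,w,h,s:cv2.resize(c['image'][y:y+h,x:x+w],None,fx=s,fy=s,interpolation=cv2.INTER_CUBIC)
im=np.vstack([np.hstack([f(a,269,165,50,44,8),f(b,271,175,50,44,8)]),f(w,190,180,267,80,3)[:240,:800]])
cv2.imwrite('pics/m4.png',np.ascontiguousarray(im[:,:,::-1]))"
```

```text
time_s: 4.43
eef_pos: [471.1, 85.7, 185.0]
ee_rot: [-0.0, 0.707, 0.707, -0.0]
force: [-0.0, 0.2, -0.7]
grip_width: 0.401
grip_force: 80.7
[ 0.04171671 -0.01290058 -0.0163498 ]
```

View pics/m4.png

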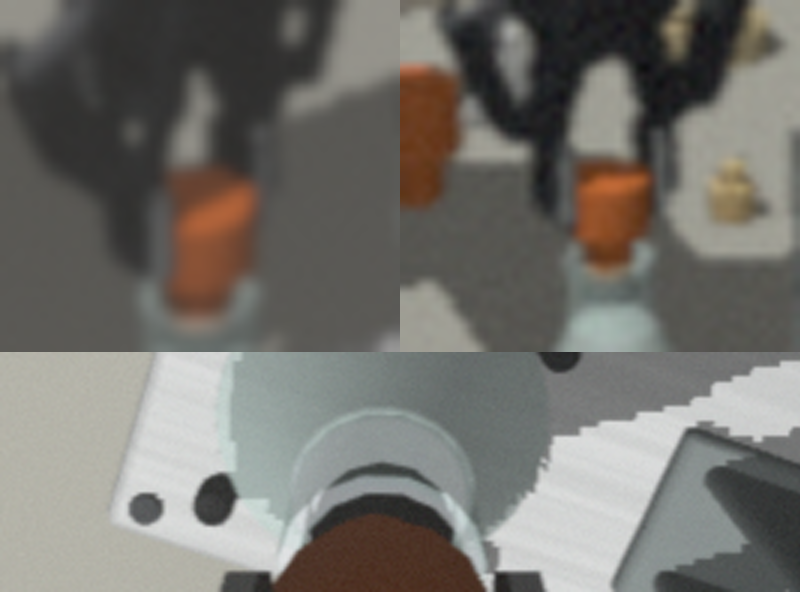

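The plug's foot is inside the neck (side: stopper and neck both centred near column 610; scene: near 202) with no contact force. Now pressing.

```bash
python3 -m creep '[[[0,0,-0.04,0,0,0],[0,0,-0.08,0,0,0],[0,0,-0.12,0,0,0],[0,0,-0.16,0,0,0],[0,0,-0.2,0,0,0],[0,0,-0.24,0,0,0],[0,0,-0.28,0,0,0],[0,0,-0.32,0,0,0]]]' - 80; python3 -m creep '[[[0,0,-0.04,0,0,0],[0,0,-0.08,0,0,0],[0,0,-0.12,0,0,0]]]' - 80
```

```text
time_s: 5.25
eef_pos: [471.3, 85.8, 178.2]
ee_rot: [0.0, 0.707, 0.707, 0.0]
force: [-3.8, -0.5, 7.7]
grip_width: 0.404
grip_force: 81.7
time_s: 5.5
eef_pos: [471.3, 85.7, 175.2]
ee_rot: [0.0, 0.707, 0.707, 0.0]
force: [-2.6, 0.0, 7.5]
grip_width: 0.399
grip_force: 81.7
```

```bash
python3 -m creep '[[[-0.03,0,-0.04,0,0,0],[-0.03,0,-0.08,0,0,0],[-0.03,0,-0.11,0,0,0]]]' - 80; python3 -m creep '[[[0,0,-0.03,0,0,0],[0,0,-0.06,0,0,0],[0,0,-0.09,0,0,0]]]' - 80
```

```text
time_s: 5.75
eef_pos: [471.1, 85.7, 173.0]
ee_rot: [0.001, 0.707, 0.707, 0.001]
force: [-4.7, 0.4, 18.8]
grip_width: 0.403
grip_force: 82.8
time_s: 6.0
eef_pos: [471.2, 85.8, 172.7]
ee_rot: [0.001, 0.707, 0.707, 0.001]
force: [-14.4, 1.0, 40.4]
grip_width: 0.404
grip_force: 85.2
```

Hard stop reached at the expected home height. Releasing and rising.

```bash
python3 -m creep '[[[0,0,0.06,0,0,0],[0,0,0.09,0,0,0],[0,0,0.09,0,0,0]]]'; python3 -m creep '[[[0,0,0,0,0,0],[0,0,0,0,0,0],[0,0,0,0,0,0],[0,0,0,0,0,0],[0,0,0,0,0,0],[0,0,0.6,0,0,0],[0,0,1.6,0,0,0],[0,0,2.8,0,0,0],[0,0,4,0,0,0],[0,0,4.4,0,0,0],[0,0,4.4,0,0,0],[0,0,4.4,0,0,0]]]' 55; python3 -c "
from h import *
a=snap('scene','s4');b=snap('side','d4');w=snap('wrist','w4')
f=lambda c,x,y,w,h,s:cv2.resize(c['image'][y:y+h,x:x+w],None,fx=s,fy=s,interpolation=cv2.INTER_CUBIC)
im=np.vstack([np.hstack([f(a,269,150,100,75,4),f(b,271,150,100,75,4)]),f(w,190,120,400,150,2)])
cv2.imwrite('pics/m5.png',np.ascontiguousarray(im[:,:,::-1]))"
```

```text
time_s: 6.25
eef_pos: [471.1, 85.8, 173.1]
ee_rot: [0.001, 0.707, 0.707, 0.001]
force: [-2.2, 0.0, 10.1]
grip_width: 0.403
grip_force: 81.9
time_s: 7.25
eef_pos: [470.3, 85.7, 281.2]
ee_rot: [-0.0, 0.707, 0.707, -0.0]
force: [-0.5, -0.1, 0.2]
grip_width: 0.643
grip_force: 0.0
```

View pics/m5.png

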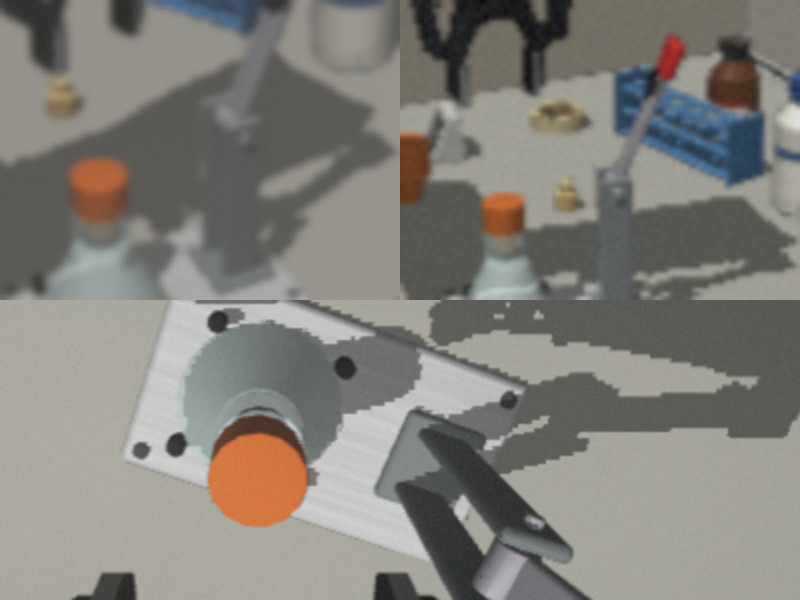

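The orange head now sits on the rim (side crop (502,215), scene crop (98,190)). A quick top press with shut fingers will confirm the height, 141 mm when home.

```bash
python3 -m creep '[[[0,0,-0.3,0,0,0],[0,0,-1,0,0,0],[0,0,-1.8,0,0,0],[0,0,-2.2,0,0,0],[0,0,-2.4,0,0,0],[0,0,-2.45,0,0,0],[0,0,-2.5,0,0,0]]]' 0 20;  python3 -m creep '[[[0,0,-0.04,0,0,0],[0,0,-0.08,0,0,0],[0,0,-0.12,0,0,0],[0,0,-0.14,0,0,0]]]'; python3 -m creep '[[[0,0,-0.03,0,0,0],[0,0,-0.05,0,0,0],[0,0,-0.05,0,0,0]]]'
```

```text
time_s: 7.98
eef_pos: [470.7, 85.7, 219.6]
ee_rot: [0.0, 0.707, 0.707, 0.0]
force: [0.4, -0.3, -0.1]
grip_width: 0.001
grip_force: 0.0
time_s: 8.32
eef_pos: [470.6, 85.7, 216.1]
ee_rot: [0.0, 0.707, 0.707, 0.0]
force: [0.2, 0.5, -0.4]
grip_width: 0.002
grip_force: 0.0
time_s: 8.57
eef_pos: [470.5, 85.8, 214.6]
ee_rot: [-0.0, 0.707, 0.707, -0.0]
force: [0.4, -1.0, -0.1]
grip_width: 0.001
grip_force: 0.0
```

```bash
python3 -m creep '[[[0,0,-0.03,0,0,0],[0,0,-0.06,0,0,0]]]'; python3 -m creep '[[[0,0,-0.02,0,0,0],[0,0,-0.04,0,0,0]]]'
```

```text
time_s: 8.73
eef_pos: [470.5, 85.7, 213.1]
ee_rot: [0.0, 0.707, 0.707, 0.0]
force: [0.3, 0.4, -0.7]
grip_width: 0.005
grip_force: 0.0
time_s: 8.9
eef_pos: [470.5, 85.7, 212.1]
ee_rot: [-0.0, 0.707, 0.707, -0.0]
force: [-0.1, 0.2, -0.0]
grip_width: 0.001
grip_force: 0.0
```

```bash
python3 -m creep '[[[0,0,-0.03,0,0,0],[0,0,-0.06,0,0,0]]]'; python3 -m creep '[[[0,0,-0.02,0,0,0],[0,0,-0.04,0,0,0]]]'
```

```text
time_s: 9.07
eef_pos: [470.5, 85.7, 210.6]
ee_rot: [-0.0, 0.707, 0.707, -0.0]
force: [0.6, -0.4, 0.9]
grip_width: 0.003
grip_force: 0.0
time_s: 9.23
eef_pos: [470.5, 85.7, 209.6]
ee_rot: [-0.0, 0.707, 0.707, -0.0]
force: [-0.2, -1.7, -0.1]
grip_width: 0.005
grip_force: 0.0
```

Run:
```python
from h import *
def rows(c,x0,x1,y0,y1):
    i=cv2.cvtColor(c['image'],cv2.COLOR_RGB2HSV)[y0:y1,x0:x1]
    m=(i[...,0]<14)&(i[...,1]>110)&(i[...,2]>45)
    return [(y0+r,x0+int(np.where(m[r])[0].min()),x0+int(np.where(m[r])[0].max())) for r in range(m.shape[0]) if m[r].any()]
a4=load('s4');b4=load('d4');w4=load('w4')
for z in(95,141): print(z,[proj(c,[470,84,z]).round(1) for c in(a4,b4,w4)])
print(rows(a4,278,312,180,215));print(rows(b4,285,312,190,215))
r=rows(w4,280,360,160,270);print(r[::4],r[-1])
b=snap('side','d5');print(rows(b,285,312,190,215))
i=b['image'];print(i[190:204:1,296:299].mean(1).round())
```

```text
95 [array([293.1, 201.5]), array([296.6, 206.1]), array([317.1, 198.1])]
141 [array([292.4, 186.9]), array([296.1, 193.8]), array([316.9, 220.1])]
[(190, 289, 297), (191, 288, 299), (192, 287, 300), (193, 286, 300), (194, 286, 300), (195, 287, 300), (196, 287, 299), (197, 287, 299), (198, 287, 299), (199, 287, 299), (200, 287, 299), (201, 288, 299), (202, 288, 298), (203, 289, 297), (204, 290, 296)]
[(198, 295, 299), (199, 293, 300), (200, 291, 301), (201, 291, 301), (202, 291, 301), (203, 292, 301), (204, 292, 301), (205, 292, 301), (206, 292, 301), (207, 292, 300), (208, 294, 299)]
[(178, 319, 319), (182, 307, 331), (186, 302, 335), (190, 299, 337), (194, 297, 339), (198, 296, 341), (202, 295, 342), (206, 295, 343), (210, 294, 343), (214, 295, 342), (218, 296, 341), (222, 298, 339), (226, 302, 335), (230, 308, 330)] (232, 312, 324)
[(198, 294, 296), (199, 292, 300), (200, 291, 301), (201, 291, 301), (202, 291, 301), (203, 292, 301), (204, 292, 301), (205, 292, 301), (206, 292, 301), (207, 292, 300), (208, 294, 299)]
[[ 77.  80.  79.]
 [ 80.  82.  81.]
 [ 84.  85.  85.]
 [ 83.  86.  84.]
 [ 89.  91.  89.]
 [ 85.  86.  84.]
 [114. 114. 108.]
 [111. 107. 101.]
 [107.  78.  63.]
 [124.  70.  38.]
 [177.  97.  50.]
 [189. 103.  52.]
 [166.  91.  47.]
 [144.  80.  42.]]
```

I misadded: home head top is 95+26 = 121 mm, so contact is due at TCP z ≈ 194.

```bash
python3 -m creep '[[[0,0,-0.12,0,0,0],[0,0,-0.24,0,0,0],[0,0,-0.36,0,0,0],[0,0,-0.44,0,0,0],[0,0,-0.5,0,0,0],[0,0,-0.54,0,0,0]]]';  python3 -m creep '[[[0,0,-0.03,0,0,0],[0,0,-0.06,0,0,0]]]'; python3 -m creep '[[[0,0,-0.03,0,0,0],[0,0,-0.06,0,0,0]]]'
```

```text
time_s: 9.78
eef_pos: [470.5, 85.7, 195.9]
ee_rot: [-0.0, 0.707, 0.707, -0.0]
force: [0.6, 0.6, 0.0]
grip_width: 0.0
grip_force: 0.0
time_s: 9.95
eef_pos: [470.5, 85.7, 194.6]
ee_rot: [0.0, 0.707, 0.707, -0.0]
force: [0.2, 0.7, 0.5]
grip_width: -0.002
grip_force: 0.0
time_s: 10.12
eef_pos: [470.7, 85.8, 193.5]
ee_rot: [0.0, 0.707, 0.707, 0.0]
force: [-3.5, 0.3, 11.8]
grip_width: 0.001
grip_force: 5.6
```

```bash
python3 -m creep '[[[0,0,-0.04,0,0,0],[0,0,-0.06,0,0,0]]]'; python3 -m creep '[[[0,0,0.1,0,0,0],[0,0,1,0,0,0],[0,0,2.4,0,0,0],[0,0,3.8,0,0,0],[0,0,5,0,0,0],[0,0,6,0,0,0],[0,0,6.4,0,0,0],[0,0,6.4,0,0,0],[0,0,6.4,0,0,0]]]'
python3 - <<'E'
from h import *
a=snap('scene','s6');b=snap('side','d6')
hits=[]
for c in(a,b):
    h=cv2.cvtColor(c['image'],cv2.COLOR_RGB2HSV)
    m=(((h[...,0]<6)|(h[...,0]>172))&(h[...,1]>150)&(h[...,2]>70)).astype(np.uint8);m[:, :300]=0;m[:,370:]=0;m[:120]=0
    n,l,s,ce=cv2.connectedComponentsWithStats(m)
    for i in range(1,n):
        if s[i,4]>8: print(s[i],ce[i])
    hits.append(ray(c,*ce[1+np.argmax(s[1:,4])]))
print('tab',tri(*hits))
E
```

```text
time_s: 10.28
eef_pos: [470.8, 85.8, 193.4]
ee_rot: [0.001, 0.707, 0.707, 0.0]
force: [-9.1, 0.6, 23.6]
grip_width: -0.001
grip_force: 12.1
time_s: 11.03
eef_pos: [470.3, 85.7, 350.6]
ee_rot: [-0.0, 0.707, 0.707, -0.0]
force: [-0.8, -0.1, -1.5]
grip_width: -0.001
grip_force: 0.0
[339 133   9  13  79] [343.08860759 138.91139241]
[336 159   6  11  39] [338.12820513 163.71794872]
tab [604.34052074  35.92220868 241.41448999]
```

Home confirmed (23.6 N hard stop at the expected height). The tab is at (604,36,241), which fits a 120 mm radius and θ≈1.97. Now moving behind the tab.

```bash
python3 -m creep '[[[0,0,1.4,0,0,0],[1.3,-0.5,1.6,0,0,0],[2.8,-1,1.6,0,0,0],[4.3,-1.6,1.6,0,0,0],[5.8,-2.1,1.6,0,0,0],[7.2,-2.6,1.5,0,0,0],[7.5,-2.7,1.2,0,0,0],[7.5,-2.7,0,0,0,0],[7.5,-2.7,-1.4,0,0,0],[7.5,-2.7,-2.1,0,0,0],[7.5,-2.7,-2.1,0,0,0],[7.5,-2.7,-2.1,0,0,0]]]' 0 20
python3 - <<'E'
from h import *
a=snap('scene','s7');b=snap('side','d7')
im=np.hstack([cv2.resize(c['image'][y:y+110,x:x+80],None,fx=5,fy=5,interpolation=cv2.INTER_CUBIC) for c,x,y in((a,285,115),(b,285,105))])
cv2.imwrite('pics/m7.png',np.ascontiguousarray(im[:,:,::-1]))
E
```

```text
time_s: 12.13
eef_pos: [657.7, 18.3, 298.1]
ee_rot: [-0.001, 0.707, 0.707, -0.001]
force: [-0.2, 0.7, 0.8]
grip_width: 0.002
grip_force: 0.0
```

View pics/m7.png

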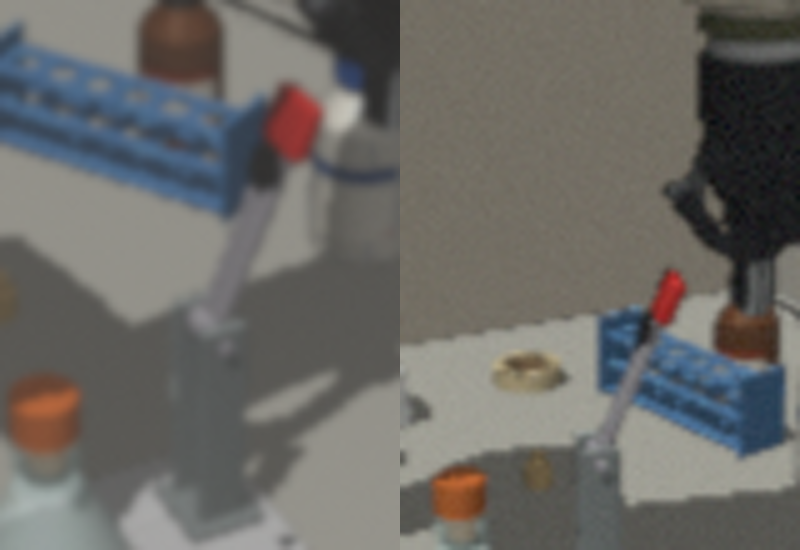

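Side view: the shut fingertips at (755,310) stand behind the red tab at (665,300), with the stopper head seated at (460,490). Pushing along the arc.

```bash
python3 -m creep '[[[0,0,0.6,0,0,0],[-0.6,0.2,0.6,0,0,0],[-1.2,0.4,0.6,0,0,0],[-1.7,0.57,0.6,0,0,0],[-2.2,0.77,0.65,0,0,0],[-2.7,0.97,0.7,0,0,0],[-3.3,1.17,0.72,0,0,0],[-3.9,1.37,0.72,0,0,0],[-4.44,1.58,0.72,0,0,0],[-5,1.8,0.55,0,0,0],[-5.5,1.97,0.32,0,0,0],[-6,2.15,0,0,0,0],[-6.43,2.31,-0.36,0,0,0],[-6.43,2.31,-0.36,0,0,0]]]'
python3 - <<'E'
from h import *
a=snap('scene','s8');b=snap('side','d8')
hits=[]
for c in(a,b):
    h=cv2.cvtColor(c['image'],cv2.COLOR_RGB2HSV)
    m=(((h[...,0]<6)|(h[...,0]>172))&(h[...,1]>150)&(h[...,2]>60)).astype(np.uint8);m[:, :270]=0;m[:,370:]=0;m[:120]=0
    n,l,s,ce=cv2.connectedComponentsWithStats(m)
    for i in range(1,n):
        if s[i,4]>8: print(s[i],ce[i])
    if n>1: hits.append(ray(c,*ce[1+np.argmax(s[1:,4])]))
if len(hits)==2: print('tab',tri(*hits))
E
```

```text
time_s: 13.4
eef_pos: [496.1, 76.6, 290.7]
ee_rot: [0.0, 0.707, 0.707, 0.0]
force: [0.0, -0.2, 0.2]
grip_width: 0.001
grip_force: 0.0
[290 156  11   9  34] [294.70588235 159.52941176]
[295 169   8   9  35] [298.28571429 172.91428571]
tab [482.23133713  85.15862757 214.48364771]
```

Tab is at 45° as planned; continuing.

```bash
python3 -m creep '[[[-0.4,0.15,-0.45,0,0,0],[-0.79,0.29,-0.92,0,0,0],[-1,0.36,-1.3,0,0,0],[-1.17,0.42,-1.64,0,0,0],[-1.3,0.47,-2,0,0,0],[-1.39,0.51,-2.36,0,0,0],[-1.46,0.53,-2.65,0,0,0],[-1.52,0.55,-2.85,0,0,0],[-1.54,0.56,-3,0,0,0],[-1.54,0.56,-3,0,0,0]]]'; python3 -m creep '[[[0,0,-0.05,0,0,0],[0,0,-0.1,0,0,0],[0,0,-0.14,0,0,0]]]'; python3 -m creep '[[[0,0,-0.03,0,0,0],[0,0,-0.06,0,0,0]]]'
```

```text
time_s: 14.33
eef_pos: [458.6, 90.0, 214.5]
ee_rot: [-0.0, 0.707, 0.707, -0.0]
force: [-0.6, -0.1, -0.2]
grip_width: 0.0
grip_force: 0.0
time_s: 14.58
eef_pos: [458.8, 90.0, 211.8]
ee_rot: [0.0, 0.707, 0.707, 0.0]
force: [0.4, 0.0, 0.4]
grip_width: -0.0
grip_force: 0.4
time_s: 14.75
eef_pos: [458.8, 90.0, 210.2]
ee_rot: [0.0, 0.707, 0.707, 0.0]
force: [-0.2, 0.8, 0.8]
grip_width: 0.003
grip_force: 0.4
```

```bash
python3 -m creep '[[[0,0,-0.03,0,0,0],[0,0,-0.06,0,0,0]]]'; python3 -m creep '[[[0,0,-0.03,0,0,0],[0,0,-0.06,0,0,0]]]'
```

```text
time_s: 14.92
eef_pos: [458.8, 90.0, 208.9]
ee_rot: [0.0, 0.707, 0.707, 0.0]
force: [-3.6, 0.3, 11.8]
grip_width: 0.002
grip_force: 5.8
time_s: 15.08
eef_pos: [458.9, 90.0, 208.7]
ee_rot: [0.0, 0.707, 0.707, 0.0]
force: [-8.7, 0.3, 23.9]
grip_width: -0.001
grip_force: 12.2
```

Hard stop at the shut height. Lifting clear and checking.

```bash
python3 -m creep '[[[0,0,0.1,0,0,0],[0,0,0.6,0,0,0],[0,0,1.6,0,0,0],[0,0,3,0,0,0],[0,0,4.4,0,0,0],[0,0,5,0,0,0],[0,0,5,0,0,0],[0,0,5,0,0,0],[0,0,5,0,0,0],[0,0,5,0,0,0],[0,0,5,0,0,0]]]'
python3 - <<'E'
from h import *
a=snap('scene','s9');b=snap('side','d9');hits=[]
for c in(a,b):
    h=cv2.cvtColor(c['image'],cv2.COLOR_RGB2HSV)
    m=(((h[...,0]<6)|(h[...,0]>172))&(h[...,1]>150)&(h[...,2]>60)).astype(np.uint8);m[:, :270]=0;m[:,330:]=0;m[:160]=0
    n,l,s,ce=cv2.connectedComponentsWithStats(m)
    k=1+np.argmax(s[1:,4]);print(s[k]);hits.append(ray(c,*ce[k]))
print('tab',tri(*hits))
i=cv2.cvtColor(b['image'],cv2.COLOR_RGB2HSV)[190:215,285:312];m=(i[...,0]<14)&(i[...,0]>5)&(i[...,1]>110)&(i[...,2]>45)
print([(190+r,285+int(np.where(m[r])[0].min()),285+int(np.where(m[r])[0].max())) for r in range(25) if m[r].any()])
E
```

```text
time_s: 16.0
eef_pos: [458.6, 90.0, 331.1]
ee_rot: [-0.001, 0.707, 0.707, -0.001]
force: [0.0, 1.0, -0.8]
grip_width: 0.002
grip_force: 0.0
[277 188  14   9  88]
[285 195   9   6  44]
tab [448.50991011  94.93710371 129.21145478]
[(200, 294, 301), (201, 292, 301), (202, 292, 301), (203, 292, 301), (204, 292, 301), (205, 292, 301), (206, 292, 301), (207, 292, 300), (208, 294, 299)]
```

Tab at z≈130, over and past the flask: shut. The stopper is unchanged and the robot is clear.

```bash
python3 -c "
from rig import ctrl
print(ctrl.finish_job())"
```

```text
the job is handed in; nothing more can be done
None
```

The stopper is pressed home to its hard stop and the clamp is pushed shut over it to its own stop. I kept the arm away from the vial, weight and beaker, and handed the job in at about 16 s; no verdict came back.

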